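# Set the display-light controller and latch its hatch

## Robot

A 6-joint arm with a two-finger parallel gripper is mounted at the origin on the work surface. World frame = base frame: x ahead of the robot, y to its left, z up, the work surface at z = 0. Lengths are in m, angles in rad, forces in N, time in s.
With the tool pointing down it reaches from about 0.375 to 0.9 m from the base axis. Payload 3.1 kg.
Tool frame: the origin (TCP) lies on the mounting face of the last link; the fingertips stand 182 mm ahead of it and the grasp point (between the pads) lies 164 mm ahead of it; z points along the fingers, y is the direction in which the jaws open and shut (so a half turn about z gives the same grasp; the last joint's range is limited). The gripper opens to 87 mm and grips with 3 to 60 N. Pads are 19 mm wide; open, the fingers measure 117 mm over their backs; the gripper's body (75 mm by 190 mm) begins 51 mm behind the grasp point.
Start: joints at [-1.306, 0.527, 1.433, -0, 1.181, -0.178], TCP at [0.268, -0.565, 0.405] pointing down, gripper open.
Joint ranges: [-3.08, 3.08], [-0.75, 2.2], [0.22, 2.44], [-1.43, 4.57], [0, 2.65], [-2.85, 2.85]. Speed limits (rad/s): [2.79, 2.79, 3.14, 3.14, 3.14, 3.14].

## Interface

Orientations are given as a unit quaternion [x, y, z, w].
In Python, from rig import robot, camera, camera_model gives the robot as it stands.
- The arm moves only by the tool drive_tool, never from a script. Its argument "plan" is a list that holds one entry, the list of rows, each a list of 6 numbers: the shift along the world's x, y, z in units of 2.5 cm (1.0 is 2.5 cm), then the turn, a rotation vector about the world's x, y, z in units of 6 degrees (1.0 is 6 degrees). A call has 1 to 8 rows; each row shifts and turns the commanded pose from where the row before left it; what a row does not reach is not made up. A row lasts 1/8 s, in which the tool goes at most 62.5 mm and 10.7 degrees, less where a joint would pass 70% of its speed; a pose out of reach is approached as far as the arm can. A call with a number of a shift or a turn outside -1 to 1 is refused whole. A call with a gripper value outside its range is refused whole. "grip" is the closure, from 0 (fully open) to 1 (shut), set as the call begins (left out, the last holds). The fingers move at their own pace and stop on an object; "force" is the grip in N (left out, the last holds). Time passes only in rows, so rows that do not move let the fingers close. It gives the time, the measured TCP pose, the force and the opening at its end, in the units of the state.
- robot.get_obs(): the state, without advancing time (a new reading comes with each control period).
- camera(name): name is "scene" or "top" or "wrist"; returns the picture (400x640x3 uint8, red, green, blue); there is no depth.
- camera_model(name): a dict with "K" (3x3 intrinsics, pixels), "world_to_cam" (4x4, takes a point from world to camera coordinates); the wrist camera has in their place "tool_from_camera" (4x4, takes a point from camera to tool coordinates, whose origin is the TCP and whose axes are the flange's). Camera axes: x right, y up, looking along -z (the intrinsics and any distortion apply to the point x, -y, -z); pixel columns grow to the right and rows downward; lengths in m; the calibration is good to about 2 mm. A picture is of the moment at which its call begins: read the wrist's pose just before it. camera_model takes no time and is no camera call.
- robot.hand_in(): hands the job in, once; it reports no verdict.
The state is a dict: "time": time; "q": joint angles; "joint_velocities": joint speeds; "joint_torque": joint torques, N m; "position": TCP position; "tool_rot": TCP orientation; "ft_force": force on the tool from outside, world axes, zero at the start; "moment": the same for the moment, N m; "grip_width": finger opening in m.
Only numpy, scipy, OpenCV 4.12 (cv2) and the standard library are available. Lean on these libraries where they do the work, as an engineer would, in place of code of your own. Each camera call takes 0.05 s, during which the arm holds its last target.

## Task

Put the shelf-light controller back in service: turn the small pointer knob on top of the double dial until its nose points straight at the raised tab on the scale ring, without turning the wide knob beneath it. Also latch the hatch beside the dial, which lies shut but unlatched, by turning its wing knob clockwise all the way to its stop. Leave the hatch shut and the jars and the can where they stand.

Things in the scene. Friction and masses are not known exactly. Their poses are not given: they have to be found in the camera images.
- control_box: Grey sheet-metal control box, fixed on the counter, 200 (x) x 340 (y) x 70 mm high. Origin: centre of its underside; z up. The double dial's axis is vertical at x 0, y -85 mm; the hatch lies flush in its top around x 0, y +80 mm.
- set_ring: Flat aluminium scale ring, 156 mm across, 4 mm thick, fixed on the box's top round the dial. Origin: on the dial's axis at the ring's underside (70 mm above the counter); x axis points at the raised tab: a steel block 14 mm wide, top 90 mm above the counter, 50 to 77 mm from the axis, pointed inwards. The tab stands within 0.35 rad of the box's +x; elsewhere only thin ticks.
- inner_knob (a joint): Inner knob's angle (rad), anticlockwise from above; at 0 its nose points along the box's +x. Stops at -1.8, 1.8; stays where left; 0.05 N m. Black upright bar 14 mm thick, from 26 mm behind its axis to the pointed nose 40 mm ahead (white line on the nose half), flat-sided from 104 to 144 mm above the counter, on a disc 42 mm across. Begins 0.4 to 1.5 rad anticlockwise of the tab.
- inner_grip (a point): Point on the double dial's axis, 127 mm above the counter, at a good height to pinch the inner bar across its 14 mm. Fingertips must stay higher than 104 mm above the counter, or they may rub the outer knob.
- nose_tip (a point): Tip of the inner knob's nose, 40 mm from the axis, on its top, 144 mm above the counter.
- outer_knob (a joint): Angle (rad) of the wide outer knob, anticlockwise seen from above; its small grey ridge points along the box's +x at 0. A black knurled disc 90 mm across, from 76 to 96 mm above the counter (ridge to 99 mm), on the same axis beneath the inner knob. It turns very easily (0.03 N m) and is not to be turned.
- outer_ridge (a point): Point on the ridge on the outer knob, 38 mm from the axis.
- hatch (a joint): Opening angle (rad) of the hatch: 0 shut, growing as its -x edge lifts. An aluminium plate 117 (x) x 127 (y) x 4 mm, flush with the box's top, hinged on its +x edge. It is held shut by its weight (0.25 kg) alone.
- wing (a joint): Angle (rad) of the hatch's black wing knob, growing CLOCKWISE from above, stops at 0 and 1.57; begins at 0.1 to 0.4; stays where left; 0.06 N m. At 0 the wings lie along the box's y; at 1.57 (latched) along its x, square to the hatch's -x edge, the tongue below them behind the frame there. Wings: one upright flat plate 64 mm long, 10 mm thick, 80 to 114 mm above the counter.
- wing_grip (a point): Point on the wing knob's vertical axis, midway between the wings, 98 mm above the counter (28 mm above the hatch): a good height to pinch across the 10 mm.
- tongue_tip (a point): End of the cam tongue, hidden under the hatch, 39 mm from the wing knob's axis.
- jar_tall: Bystander: green glass jar, white cap, 72 mm across, 125 mm high, loose. Origin: centre of its underside.
- jar_short: Bystander: amber glass jar, brass-coloured cap, 80 mm across, 90 mm high, loose. Origin: centre of its underside.
- can: Bystander: food can, 74 mm across, 110 mm high, loose. Origin: centre of its underside.

How it is judged:
At the end, for the whole second after the job is handed in: Nose tip within 5.5 mm (8 degrees) of the line from the axis through the tab; outer ridge within 6 mm (9 degrees) of its start; wing knob at 1.25 rad or more, hatch below 0.03 rad; knobs at rest; jars and can upright, within 30 mm of their start (y of nose_tip in the frame of set_ring between -0.0055 and 0.0055 m and x of nose_tip in the frame of set_ring above 0.02 m and distance of outer_ridge from where it was at the start of the episode below 0.006 m and value of joint wing above 1.25 rad and value of joint hatch below 0.03 rad and velocity of joint inner_knob between -0.05 and 0.05 rad/s and velocity of joint outer_knob between -0.05 and 0.05 rad/s and velocity of joint wing between -0.05 and 0.05 rad/s and distance of each of jar_tall, jar_short, can from where it was at the start of the episode below 0.03 m and angle between each of jar_tall, jar_short, can's own z axis and vertical below 0.2 rad); the robot touches nothing.
It fails at once if the outer knob is turned by more than about 15 degrees (its ridge moves 10 mm) (distance of outer_ridge from where it was at the start of the episode above 0.01 m).
It fails at once if the hatch is lifted open by more than 0.2 rad (value of joint hatch above 0.2 rad).
It fails at once if a jar or the can is knocked over (angle between any of jar_tall, jar_short, can's own z axis and vertical above 0.5 rad).
It also fails if it takes over 48 s, if anything falls off the work surface, if the arm or the gripper's body presses on something with over 40 N, if the wrist force passes 120 N, or if a joint passes its speed limit or range.

## Working session

There is one attempt and no reset: what is moved stays moved. The work goes in short steps, Python scripts to look and compute and a tool call to move; the robot and the scene stay as the last step left them, time stands still between calls to the robot, and variables do not carry over. Pictures are saved under pics/ and viewed, and the job is handed in when it is done.

Besides the shell and the picture viewer there is one more tool, called by a JSON object that holds its "op" and its "data". drive_tool: Moves the arm, as the interface text tells. Shifts and turns lie within -1 to 1; 1 stands for 2.5 cm of shift or 6 degrees of turn. Its arguments: {"type":"object","properties":{"plan":{"type":"array","items":{"type":"array","items":{"type":"array","items":{"type":"number","minimum":-1,"maximum":1}}}},"grip":{"type":"number"},"force":{"type":"number"}},"required":["plan"]}

```bash
mkdir -p pics; ls; python3 - <<'E'
from rig import robot,camera,camera_model
import cv2
o=robot.get_obs();print(o)
for n in("scene","top","wrist"):
    im=camera(n);cv2.imwrite(f"pics/{n}0.png",im[:,:,::-1]);m=camera_model(n);print(n,m)
E
```

```text
pics
{'time': 0.0, 'q': array([-1.30649990e+00,  5.28439570e-01,  1.43390753e+00, -3.12502053e-05,
        1.18138708e+00, -1.78509063e-01]), 'joint_velocities': array([-8.93953875e-04,  2.95251228e-04,  2.29795058e-03,  3.52708787e-04,
       -6.67045774e-05,  1.89879389e-04]), 'joint_torque': array([-4.40550593e-04, -4.40043032e+01, -1.76591617e+01,  6.32395735e-02,
        5.81452169e-02, -1.66751497e-04]), 'position': array([ 0.26772307, -0.56436954,  0.40378589]), 'tool_rot': array([ 9.75588503e-01,  2.19604020e-01, -6.03506152e-05, -1.06916027e-03]), 'ft_force': array([ 0.61646874, -0.19937465, -0.53563344]), 'moment': array([ 0.03811946, -0.01546721,  0.05665282]), 'grip_width': 0.08735088013773354}
scene {'K': array([[403.26237164,   0.        , 325.51024284],
       [  0.        , 403.26237164, 202.82207604],
       [  0.        ,   0.        ,   1.        ]]), 'world_to_cam': array([[ 0.47816002,  0.8780564 , -0.01949236, -0.31295376],
       [-0.61578305,  0.35099464,  0.7054176 ,  0.27838323],
       [ 0.62623815, -0.32529943,  0.70852386, -1.37512452],
       [ 0.       
[... 300 characters left out ...]
445504,  0.02244592,  0.1027393 , -0.61380811],
       [-0.10287252,  0.00486041,  0.99468267, -1.08839702],
       [ 0.        ,  0.        ,  0.        ,  1.        ]])}
wrist {'K': array([[358.76845098,   0.        , 319.91025366],
       [  0.        , 358.76845098, 195.22881684],
       [  0.        ,   0.        ,   1.        ]]), 'tool_from_camera': array([[-7.93128953e-04,  9.60852221e-01,  2.77060246e-01,
         7.63745183e-02],
       [ 9.99999105e-01,  1.06071990e-03, -8.15948269e-04,
        -1.09260850e-03],
       [-1.07788902e-03,  2.77059351e-01, -9.60852202e-01,
         2.05709745e-02],
       [ 0.00000000e+00,  0.00000000e+00,  0.00000000e+00,
         1.00000000e+00]])}
```

View pics/top0.png

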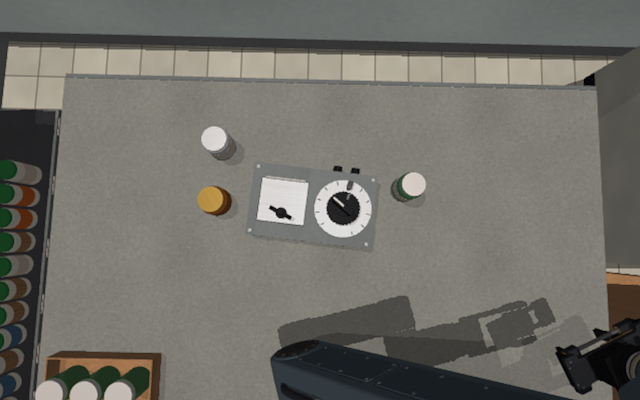

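View pics/scene0.png

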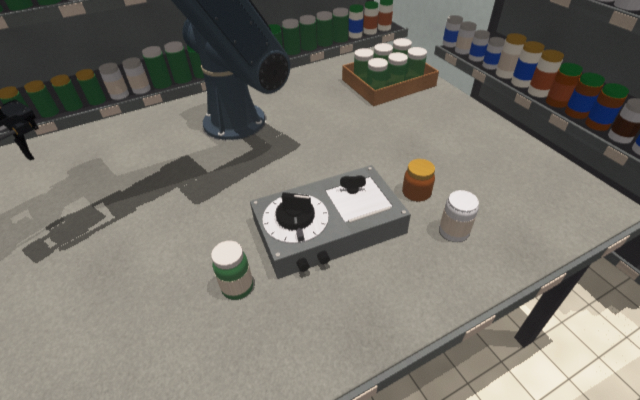

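View pics/wrist0.png

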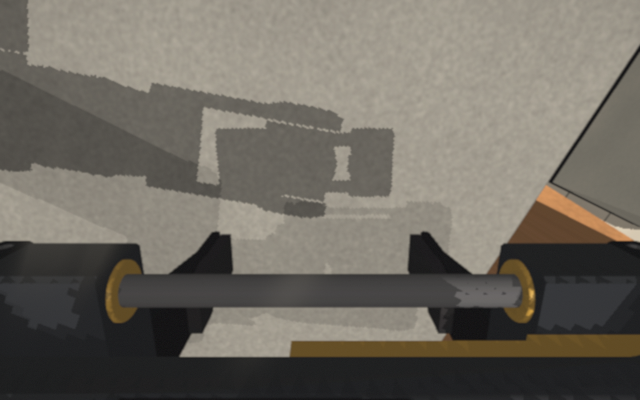

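The top view shows the box, with the dial centred near (343,208), the tab near (349,186) and the wing near (281,212). The bystanders are at (412,185), (213,200) and (216,140). Next I'll take a zoomed crop and measure the box.

```bash
cat > h.py <<'E'
import numpy as np, cv2
from rig import robot,camera,camera_model
from scipy.spatial.transform import Rotation as R
def cam(name,obs=None):
    m=camera_model(name);K=m['K']
    if name=='wrist':
        T=np.eye(4);T[:3,:3]=R.from_quat(obs['tool_rot']).as_matrix();T[:3,3]=obs['position']
        C=T@m['tool_from_camera']
    else: C=np.linalg.inv(m['world_to_cam'])
    return K,C
def ray(px,z,name,obs=None):
    K,C=cam(name,obs);px=np.atleast_2d(px).astype(float)
    d=np.c_[(px[:,0]-K[0,2])/K[0,0],-(px[:,1]-K[1,2])/K[1,1],-np.ones(len(px))]@C[:3,:3].T
    o=C[:3,3];return o+d*((z-o[2])/d[:,2])[:,None]
def proj(P,name,obs=None):
    K,C=cam(name,obs);p=(np.atleast_2d(P)-C[:3,3])@C[:3,:3]
    return np.c_[K[0,2]+K[0,0]*p[:,0]/-p[:,2],K[1,2]-K[1,1]*p[:,1]/-p[:,2]]
E
python3 - <<'E'
import cv2
im=cv2.imread('pics/top0.png')[150:260,235:390]
cv2.imwrite('pics/topz.png',cv2.resize(im,None,fx=5,fy=5,interpolation=cv2.INTER_CUBIC))
im=cv2.imread('pics/scene0.png')[160:280,240:420]
cv2.imwrite('pics/scz.png',cv2.resize(im,None,fx=4.4,fy=4.4,interpolation=cv2.INTER_CUBIC))
from h import *
print(ray([[343,208],[349,186]],.074,'top'),ray([[281,212]],.1,'top'),ray([[258,165],[379,179],[249,232],[368,246]],.07,'top'))
E
```

```text
[[ 0.56965998 -0.03693796  0.074     ]
 [ 0.63016283 -0.05235222  0.074     ]] [[0.55368896 0.1283537  0.1       ]] [[ 0.683147    0.19857522  0.07      ]
 [ 0.65188977 -0.1347978   0.07      ]
 [ 0.49931109  0.21586811  0.07      ]
 [ 0.46874682 -0.10631715  0.07      ]]
```

View pics/topz.png

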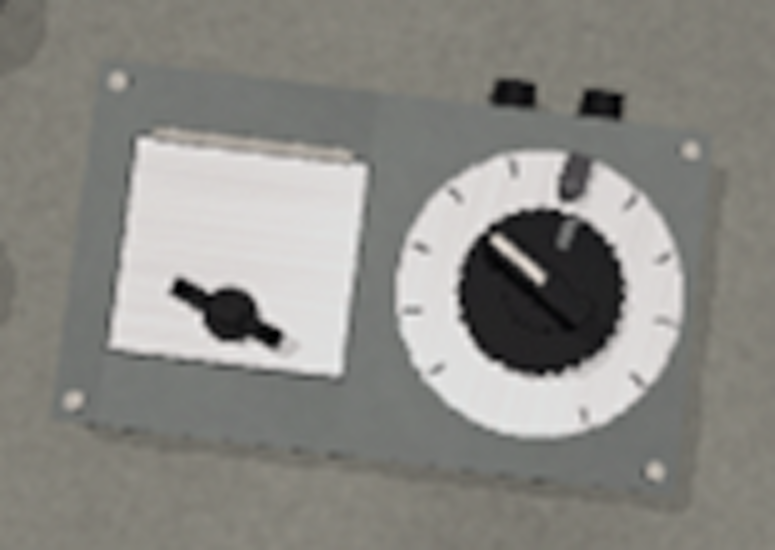

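View pics/scz.png

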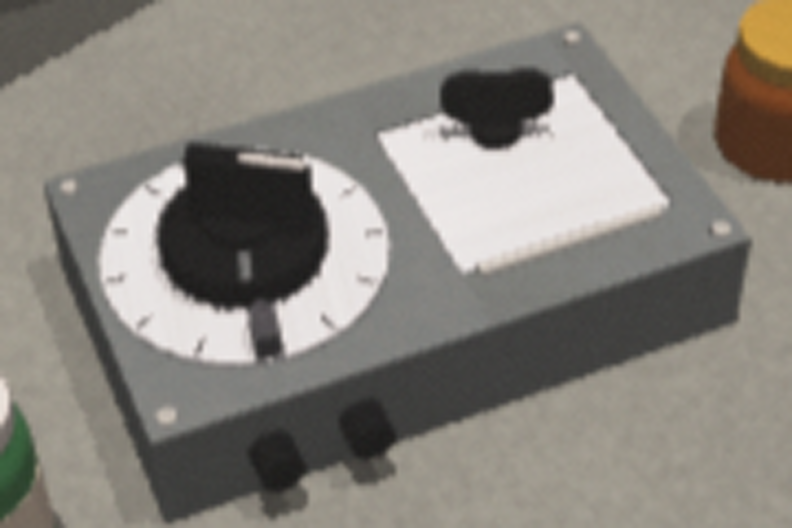

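{"op": "drive_tool", "data": {"plan": [[[0.5,0.9,0,0,0,0.4],[0.5,0.9,0,0,0,0.4],[0.5,0.9,0,0,0,0.4],[0.5,0.9,0,0,0,0.4],[0.5,0.9,0,0,0,0.4],[0.5,0.9,0,0,0,0.4],[0.5,0.9,0,0,0,0.4],[0.5,0.9,0,0,0,0.3]]], "grip": 0}}

```text
time: 1.15
position: [0.3686, -0.383, 0.4049]
tool_rot: [0.927, 0.376, 0.0, 0.0]
ft_force: [-0.0, 0.1, -0.1]
grip_width: 0.0866
```

{"op": "drive_tool", "data": {"plan": [[[0.5,0.9,0,0,0,0],[0.5,0.9,0,0,0,0],[0.5,0.9,0,0,0,0],[0.5,0.9,0,0,0,0],[0.5,0.9,0,0,0,0],[0.5,0.9,0,0,0,0],[0.5,0.9,0,0,0,0],[0.5,0.9,0,0,0,0]]]}}

```text
time: 2.15
position: [0.4682, -0.2029, 0.4049]
tool_rot: [0.927, 0.375, 0.0, 0.0]
ft_force: [0.2, 0.0, -0.2]
grip_width: 0.0872
```

{"op": "drive_tool", "data": {"plan": [[[0.5,0.9,0,0,0,0],[0.5,0.9,0,0,0,0],[0.5,0.9,0,0,0,0],[0.5,0.9,0,0,0,0],[0.5,0.9,0,0,0,0],[0.5,0.9,0,0,0,0],[0.5,0.9,0,0,0,0],[0,0,0,0,0,0]]]}}

```text
time: 3.15
position: [0.5555, -0.045, 0.4048]
tool_rot: [0.926, 0.376, 0.0, 0.0]
ft_force: [0.2, -0.6, 1.1]
grip_width: 0.087
```

{"op": "drive_tool", "data": {"plan": [[[0,0,0,0,0,0],[0,0,0,0,0,0]]]}}

```text
time: 3.4
position: [0.5549, -0.0477, 0.4048]
tool_rot: [0.927, 0.374, -0.0, 0.0]
ft_force: [0.1, 0.9, 0.2]
grip_width: 0.0874
```

```bash
python3 - <<'E'
from h import *
import pickle
o=robot.get_obs();im=camera('wrist')
print(o['position'],np.degrees(R.from_quat(o['tool_rot']).as_rotvec()),o['q'],np.abs(o['joint_velocities']).max())
pickle.dump((o,im),open('w1.pkl','wb'));cv2.imwrite('pics/w1.png',im[:,:,::-1])
E
```

```text
[ 0.5549197  -0.04768573  0.40476556] [ 1.66924249e+02  6.73362984e+01 -3.00498928e-02] [-2.86294971e-01  4.35981853e-01  1.60496567e+00 -3.22738781e-04
  1.10084321e+00  5.17789315e-01] 0.004253328913920941
```

View pics/w1.png

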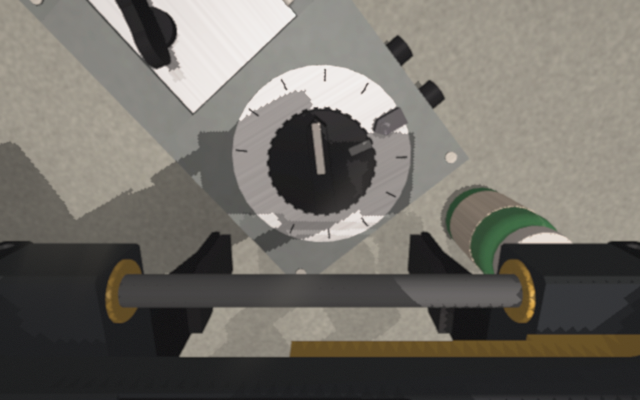

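The wrist view shows the dial centred near (321,158), the white nose line from (317,122) to (321,173), and the tab near (390,122). I'll zoom in to refine these.

```bash
python3 - <<'E'
import cv2
im=cv2.imread('pics/w1.png')[55:255,215:435]
im=cv2.convertScaleAbs(im,alpha=1.0);im=(255*(im/255.)**0.5).astype('uint8')
cv2.imwrite('pics/w1z.png',cv2.resize(im,None,fx=3,fy=3,interpolation=cv2.INTER_CUBIC))
im=cv2.imread('pics/top0.png')[180:240,310:380]
im=(255*(im/255.)**0.5).astype('uint8')
cv2.imwrite('pics/t1z.png',cv2.resize(im,None,fx=9,fy=9,interpolation=cv2.INTER_CUBIC))
E
```

```text
(no output)
```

View pics/w1z.png

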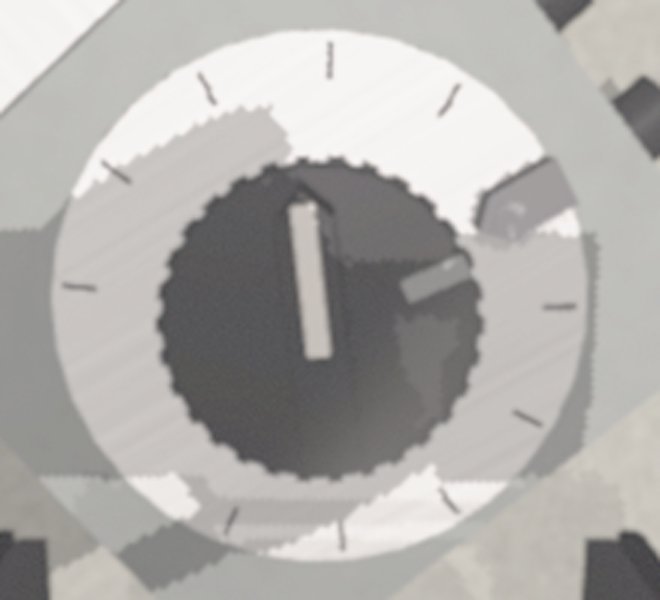

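View pics/t1z.png

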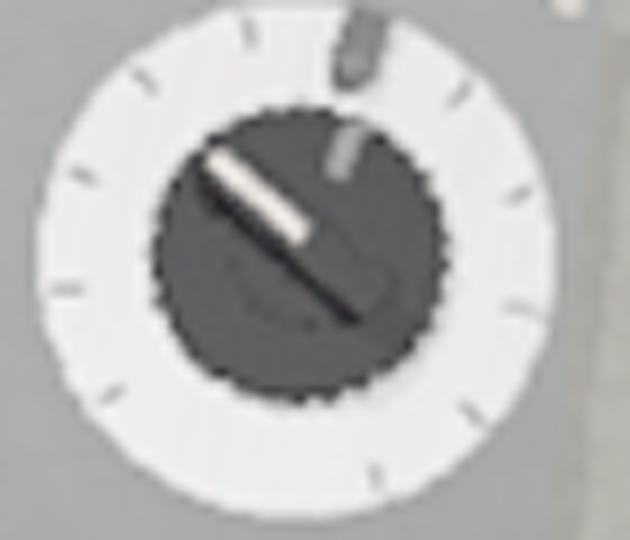

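```bash
python3 - <<'E'
from h import *
import pickle
o,im=pickle.load(open('w1.pkl','rb'))
f=lambda P:np.array(P)/3.+[215-1/3,55-1/3]
edge=f([[318,28],[50,290],[587,290],[322,562],[490,92],[130,478],[73,195],[560,400],[140,100]])
E=ray(edge,.074,'wrist',o)
A=np.c_[2*E[:,:2],np.ones(len(E))];s=np.linalg.lstsq(A,(E[:,:2]**2).sum(1),rcond=None)[0]
c=s[:2];print('centre',c,'r',np.sqrt(s[2]+c@c), np.linalg.norm(E[:,:2]-c,axis=1))
ang=lambda p:(np.linalg.norm(p[:2]-c),np.degrees(np.arctan2(*(p[:2]-c)[::-1])))
L=ray(f([[302,203],[319,358]]),.144,'wrist',o);print('line',[ang(p) for p in L],np.degrees(np.arctan2(*(L[0]-L[1])[:2][::-1])))
for n,p in dict(tipL=[487,195],farL=[550,157],farR=[577,205],tipR=[512,241],tip=[480,228]).items():
    print(n,ang(ray(f([p]),.09,'wrist',o)[0]))
print('ridge',[ang(p) for p in ray(f([[405,290],[465,265]]),.099,'wrist',o)])
ticks=f([[330,60],[207,90],[117,172],[79,287],[450,100],[560,306],[527,418],[449,501],[342,535],[232,521]])
print('ticks',[np.round(ang(p)[1],1) for p in ray(ticks,.074,'wrist',o)])
g=lambda P:np.array(P)/9.+[310-.44,180-.44]
E=ray(g([[40,290],[557,270],[300,520],[300,5]]),.074,'top');print('top c',(E[0]+E[1])/2,(E[2]+E[3])/2)
print(ang(ray(g([[362,48]]),.085,'top')[0]))
T=ray(g([[215,158],[303,235]]),.144,'top');print([ang(p) for p in T],np.degrees(np.arctan2(*(T[0]-T[1])[:2][::-1])))
# box
scr=ray([[258.5+0,166]],.07,'top')
S=ray(np.array([[117,80],[691,149],[73,400],[655,471]])/5.+[235-.4,150-.4],.07,'top');print(S, [np.degrees(np.arctan2(*(S[i]-S[j])[:2][::-1])) for i,j in((0,2),(1,3),(0,1),(2,3))],S.mean(0))
W=ray(np.array([[232,313],[175,285],[280,340]])/5.+[234.6,149.6],.114,'top');print('wing',W)
E
```

```text
centre [ 0.56956025 -0.03394001] r 0.07759064215835863 [0.07812286 0.07816573 0.07799082 0.07859435 0.07749422 0.07676397
 0.07725338 0.07663002 0.07727717]
line [(np.float64(0.0373368482731916), np.float64(50.01940527602455)), (np.float64(0.0023310352602237067), np.float64(49.45862392982059))] 50.056746955994164
tipL (np.float64(0.05692752043360251), np.float64(-8.362746516366082))
farL (np.float64(0.07591189560446344), np.float64(-9.983580684530494))
farR (np.float64(0.07645314197638921), np.float64(-21.192649538332102))
tipR (np.float64(0.0570121246947366), np.float64(-22.75558559566221))
tip (np.float64(0.05073157784703607), np.float64(-15.158391007845958))
ridge [(np.float64(0.02522457180930443), np.float64(-21.05130498252746)), (np.float64(0.04229556245860255), np.float64(-21.914135147575124))]
ticks [np.float64(41.4), np.float64(70.3), np.float64(98.7), np.float64(127.7), np.float64(12.6), np.float64(-44.5), np.float64(-73.2), np.float64(-101.7), np.float64(-130.2), np.float64(-158.5)]
top c [ 0.5623934  -0.03637625  0.074     ] [ 0.56825768 -0.03667093  0.074     ]
(np.float64(0.06533297423156957), np.float64(-17.501897696561613))
[(np.float64(0.03449766519790908), np.float64(49.04466806224014)), (np.float64(0.0015972149363298724), np.float64(31.274051103607036))] 49.891587629965244
[[ 0.68147684  0.19851145  0.07      ]
 [ 0.65039231 -0.1177655   0.07      ]
 [ 0.5057781   0.21558958  0.07      ]
 [ 0.47449724 -0.09977619  0.07      ]] [np.float64(-5.551777286613287), np.float64(-5.839505961151814), np.float64(84.38684758313919), np.float64(84.33540950847826)] [0.57803612 0.04913984 0.07      ]
wing [[0.55242494 0.12700661 0.114     ]
 [0.56637934 0.15720581 0.114     ]
 [0.53892168 0.10158125 0.114     ]]
```

Measurements:
- The ring radius comes out at 77.6 mm against the 78 mm given.
- The dial axis is at (0.5696, -0.0345).
- The bar is at 50° and the tab at about -15.6°.
- The box yaw is -5.6°.

Next I'll align above the dial.

{"op": "drive_tool", "data": {"plan": [[[0.6,0.55,0,0,0,1.0],[0,0,-0.8,0,0,0],[0,0,-0.8,0,0,0],[0,0,-0.8,0,0,0],[0,0,0,0,0,0],[0,0,0,0,0,0]]]}}

```text
time: 4.2
position: [0.5705, -0.0339, 0.3454]
tool_rot: [0.907, 0.422, 0.0, 0.0]
ft_force: [0.7, -0.2, -0.1]
grip_width: 0.0868
```

```bash
cat > look.py <<'E'
from h import *
import sys,pickle
n=sys.argv[1]
o=robot.get_obs();im=camera('wrist')
q=R.from_quat(o['tool_rot']).as_matrix()
print(o['time'],o['position'],'yaw',np.degrees(np.arctan2(q[1,0],q[0,0])),'z',q[:,2],o['ft_force'],o['moment'],o['grip_width'])
pickle.dump((o,im),open(n+'.pkl','wb'));cv2.imwrite(f'pics/{n}.png',im[:,:,::-1])
E
python3 look.py w2
```

```text
4.2 [ 0.57054954 -0.03393003  0.34537814] yaw 49.931365507692256 z [ 1.00534351e-03 -2.78790733e-04 -9.99999456e-01] [ 0.7102659  -0.15879314 -0.12287963] [-0.03998769  0.003659    0.01134751] 0.08681526251837098
```

View pics/w2.png

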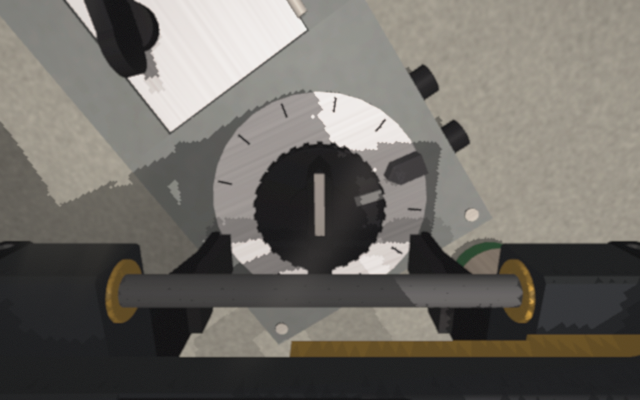

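The white line lies upright at column 319, which is centred between the jaws. Now I'll descend and close.

{"op": "drive_tool", "data": {"plan": [[[0,0,-0.6,0,0,0],[0,0,-0.6,0,0,0],[0,0,-0.6,0,0,0],[0,0,-0.3,0,0,0],[0,0,0,0,0,0],[0,0,0,0,0,0]]]}}

```text
time: 5.0
position: [0.5706, -0.0335, 0.2925]
tool_rot: [0.906, 0.422, 0.0, 0.0]
ft_force: [-0.2, -1.4, 0.2]
grip_width: 0.087
```

{"op": "drive_tool", "data": {"plan": [[[0,0,0,0,0,0],[0,0,0,0,0,0],[0,0,0,0,0,0],[0,0,0,0,0,0],[0,0,0,0,0,0],[0,0,0,0,0,0],[0,0,0,0,0,0],[0,0,0,0,0,0]]], "grip": 1, "force": 20}}

```text
time: 6.0
position: [0.5703, -0.0334, 0.2922]
tool_rot: [0.906, 0.422, 0.0, -0.0]
ft_force: [-0.7, -0.3, -0.0]
grip_width: 0.0147
```

```bash
python3 look.py w3
```

```text
6.0 [ 0.57032645 -0.03344841  0.29224494] yaw 49.9665458433909 z [ 1.29408994e-06  1.62253071e-05 -1.00000000e+00] [-0.68695599 -0.28265977 -0.02144281] [ 0.00163404 -0.00614552 -0.02321771] 0.014746055543242015
```

View pics/w3.png

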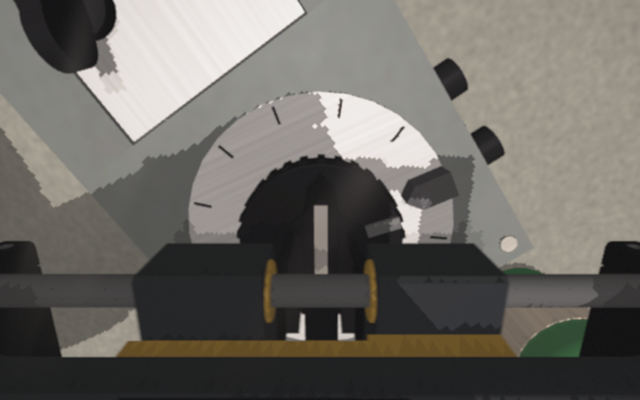

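The bar is gripped at 14.7 mm and the forces are small. I'll turn -65.5°, which is 10.9 units, in two calls.

{"op": "drive_tool", "data": {"plan": [[[0,0,0,0,0,-0.7],[0,0,0,0,0,-0.7],[0,0,0,0,0,-0.7],[0,0,0,0,0,-0.7],[0,0,0,0,0,-0.7],[0,0,0,0,0,-0.7],[0,0,0,0,0,-0.7],[0,0,0,0,0,-0.7]]]}}

```text
time: 7.05
position: [0.5709, -0.0342, 0.2923]
tool_rot: [0.99, 0.141, 0.001, 0.001]
ft_force: [1.0, -3.3, -1.3]
grip_width: 0.0142
```

{"op": "drive_tool", "data": {"plan": [[[0,0,0,0,0,-0.8],[0,0,0,0,0,-0.8],[0,0,0,0,0,-0.8],[0,0,0,0,0,-0.8],[0,0,0,0,0,-0.8],[0,0,0,0,0,-0.8],[0,0,0,0,0,-0.5],[0,0,0,0,0,0]]]}}

```text
time: 8.05
position: [0.5709, -0.0349, 0.2923]
tool_rot: [0.991, -0.134, 0.001, 0.001]
ft_force: [0.6, -6.0, -1.2]
grip_width: 0.014
```

```bash
python3 look.py w4
```

```text
8.05 [ 0.57088604 -0.03487813  0.29226413] yaw -15.414549716139414 z [ 0.00166364 -0.00320164 -0.99999349] [ 0.60374944 -6.01027913 -1.24476445] [-0.74827528 -0.10496635 -0.02314667] 0.014020538198852557
```

View pics/w4.png

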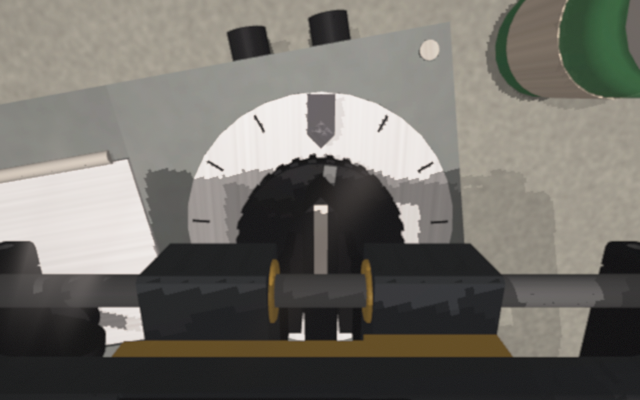

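The nose line at column 320 points at the tab tip at column 320. I'll release and rise.

{"op": "drive_tool", "data": {"plan": [[[0,0,0,0,0,0],[0,0,0,0,0,0],[0,0,0,0,0,0],[0,0,0,0,0,0],[0,0,0,0,0,0],[0,0,0,0,0,0]]], "grip": 0}}

```text
time: 8.85
position: [0.5703, -0.0334, 0.2923]
tool_rot: [0.991, -0.134, 0.0, -0.0]
ft_force: [0.7, -0.3, -1.1]
grip_width: 0.0662
```

{"op": "drive_tool", "data": {"plan": [[[0,0,0.8,0,0,0],[0,0,0.9,0,0,0],[0,0,0.9,0,0,0],[0,0,0.9,0,0,0],[0,0,0.9,0,0,0],[0,0,0,0,0,0],[0,0,0,0,0,0]]]}}

```text
time: 9.72
position: [0.5699, -0.0333, 0.4015]
tool_rot: [0.991, -0.134, -0.001, -0.0]
ft_force: [-0.8, -0.0, -0.1]
grip_width: 0.0869
```

```bash
python3 look.py w5; python3 - <<'E'
import cv2
im=cv2.imread('pics/w5.png')[40:260,200:440]
im=(255*(im/255.)**0.5).astype('uint8')
cv2.imwrite('pics/w5z.png',cv2.resize(im,None,fx=2.7,fy=2.7,interpolation=cv2.INTER_CUBIC))
E
```

```text
9.725 [ 0.56992862 -0.03334014  0.4014501 ] yaw -15.42621701959891 z [-1.41008934e-03  3.58292801e-04 -9.99998942e-01] [-0.81746684 -0.04195819 -0.13599046] [0.07634442 0.0035585  0.02691822] 0.08691584798642236
```

View pics/w5.png

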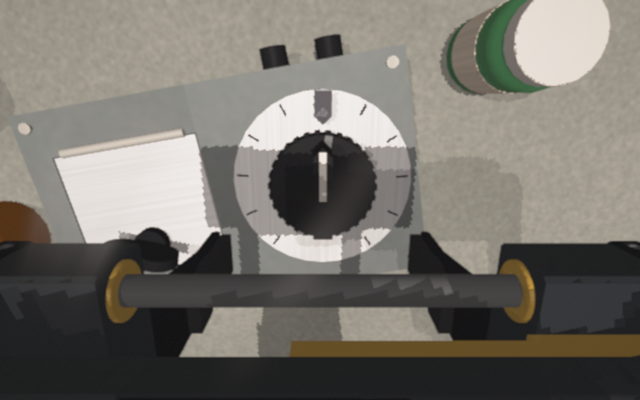

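View pics/w5z.png

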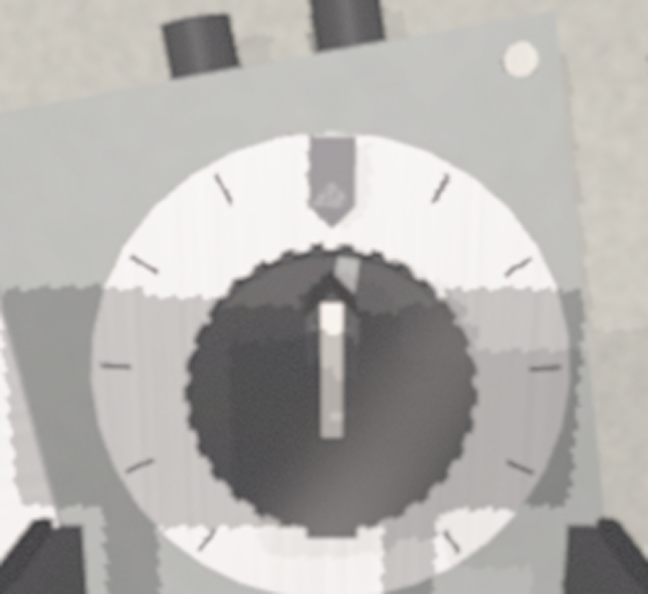

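The nose, its line and the tab are all on column ~331 of the zoomed view. The ridge is still about 5° right of the tab, so it hasn't moved. Next is the wing.

{"op": "drive_tool", "data": {"plan": [[[-0.1,0.8,0,0,0,0.9],[-0.1,0.8,0,0,0,0.9],[-0.1,0.8,0,0,0,0.9],[-0.1,0.8,0,0,0,0.9],[-0.1,0.8,0,0,0,0.9],[-0.1,0.8,0,0,0,0.9],[-0.1,0.8,0,0,0,0.9],[0,0.8,0,0,0,0.9]]]}}

```text
time: 10.78
position: [0.5523, 0.1272, 0.4008]
tool_rot: [0.97, 0.241, -0.001, -0.0]
ft_force: [0.1, -0.1, 0.3]
grip_width: 0.0868
```

{"op": "drive_tool", "data": {"plan": [[[0,0,0,0,0,1],[0,0,0,0,0,1],[0,0,0,0,0,1],[0,0,0,0,0,1],[0,0,0,0,0,1],[0,0,0,0,0,1],[0,0,0,0,0,0],[0,0,0,0,0,0]]]}}

```text
time: 11.78
position: [0.5527, 0.1265, 0.4015]
tool_rot: [0.85, 0.528, -0.001, -0.0]
ft_force: [0.8, 0.2, 0.6]
grip_width: 0.087
```

```bash
python3 look.py w6;  python3 - <<'E'
import cv2
im=cv2.imread('pics/w6.png')[90:270,210:430]
im=(255*(im/255.)**0.5).astype('uint8')
cv2.imwrite('pics/w6z.png',cv2.resize(im,None,fx=3,fy=3,interpolation=cv2.INTER_CUBIC))
E
```

```text
11.775 [0.55269865 0.12651897 0.40150644] yaw 63.68002951939516 z [-1.43627039e-03 -5.29254139e-05 -9.99998967e-01] [0.8065842  0.16197727 0.55626588] [-0.00713925 -0.02882807 -0.05207974] 0.08703438575942259
```

View pics/w6.png

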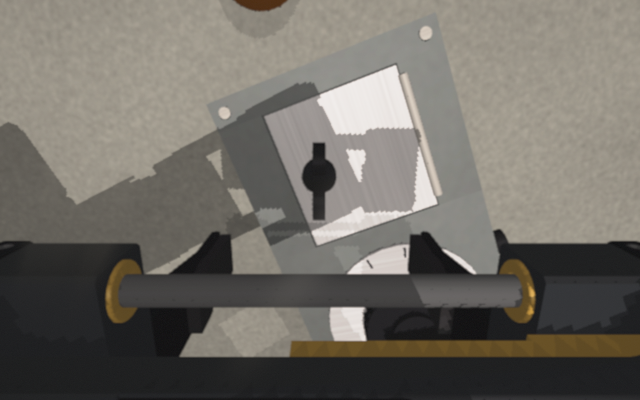

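View pics/w6z.png

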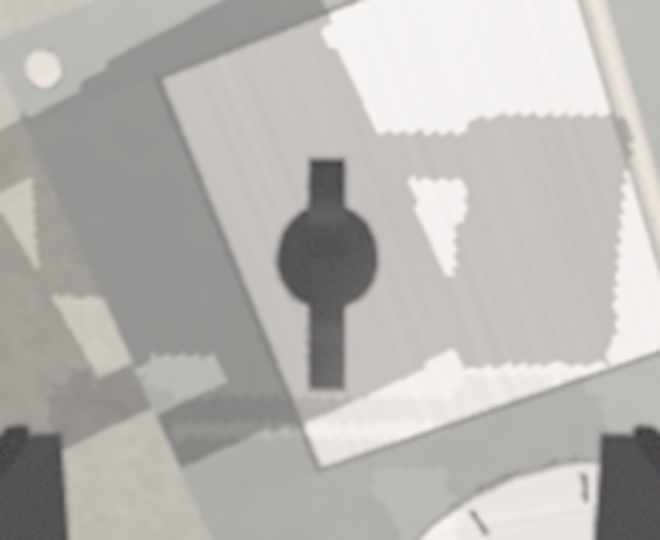

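```bash
python3 - <<'E'
from h import *
import pickle
o,im=pickle.load(open('w6.pkl','rb'))
f=lambda P:np.array(P)/3.+[209.67,89.67]
W=ray(f([[327,160],[327,388]]),.114,'wrist',o);print(W,np.linalg.norm(W[0]-W[1]),W.mean(0),o['position'])
E
```

```text
[[0.5689229  0.16313423 0.114     ]
 [0.54224587 0.10944223 0.114     ]] 0.05995410699052616 [0.55558439 0.13628823 0.114     ] [0.55269865 0.12651897 0.40150644]
```

```bash
python3 - <<'E'
from h import *
import pickle
o,im=pickle.load(open('w6.pkl','rb'))
f=lambda P:np.array(P)/3.+[209.67,89.67]
for nm,a,b,s in (('hub',[327,257],[232,313],[495,125]),('tipA',[327,160],[175,285],[545,90]),('tipB',[327,388],[283,340],[448,92])):
  for z in (.08,.09,.1,.114): print(nm,z,ray(f([a]),z,'wrist',o)[0,:2],ray(np.array([b])/5.+[234.6,149.6],z,'top')[0,:2],ray(np.array([s])/4.4+[239.6,159.6],z,'scene')[0,:2])
E
```

```text
hub 0.08 [0.5543611  0.13412049] [0.5542114  0.13023677] [0.55772926 0.13043689]
hub 0.09 [0.55542178 0.13616872] [0.55368597 0.12928672] [0.5667559  0.12464525]
hub 0.1 [0.55648246 0.13821696] [0.55316054 0.12833668] [0.57578254 0.11885361]
hub 0.114 [0.55796742 0.14108448] [0.55242494 0.12700661] [0.58841984 0.11074532]
tipA 0.08 [0.56671226 0.15897928] [0.56862572 0.16143129] [0.54665128 0.171096  ]
tipA 0.09 [0.56736245 0.16020133] [0.56796502 0.1601885 ] [0.55583805 0.16471666]
tipA 0.1 [0.56801263 0.16142337] [0.56730432 0.15894571] [0.56502481 0.15833732]
tipA 0.114 [0.5689229  0.16313423] [0.56637934 0.15720581] [0.57788629 0.14940624]
tipB 0.08 [0.5366367  0.09844716] [0.54029877 0.10236089] [0.52013004 0.12131955]
tipB 0.09 [0.53828646 0.101681  ] [0.5399039  0.10167244] [0.52970016 0.1156597 ]
tipB 0.1 [0.53993622 0.10491485] [0.53950904 0.100984  ] [0.53927027 0.10999984]
tipB 0.114 [0.54224587 0.10944223] [0.53895622 0.10002017] [0.55266843 0.10207605]
```

Hub and tips agree on a wing centre of about (0.554, 0.1315) with the wings at 63.7°. The jaws are already aligned, so I'll descend.

{"op": "drive_tool", "data": {"plan": [[[0.05,0.2,-0.8,0,0,0],[0,0,-0.9,0,0,0],[0,0,-0.9,0,0,0],[0,0,-0.9,0,0,0],[0,0,-0.9,0,0,0],[0,0,-0.6,0,0,0],[0,0,-0.5,0,0,0],[0,0,0,0,0,0]]]}}

```text
time: 12.82
position: [0.5539, 0.1315, 0.264]
tool_rot: [0.849, 0.528, -0.001, -0.0]
ft_force: [-0.1, 0.5, -0.3]
grip_width: 0.0871
```

{"op": "drive_tool", "data": {"plan": [[[0,0,0,0,0,0],[0,0,0,0,0,0],[0,0,0,0,0,0],[0,0,0,0,0,0],[0,0,0,0,0,0],[0,0,0,0,0,0],[0,0,0,0,0,0],[0,0,0,0,0,0]]], "grip": 1, "force": 20}}

```text
time: 13.82
position: [0.5541, 0.1315, 0.2647]
tool_rot: [0.849, 0.528, -0.0, -0.0]
ft_force: [-0.0, 0.5, 0.4]
grip_width: 0.0151
```

```bash
python3 look.py w7
```

```text
13.825 [0.55406015 0.13154312 0.26472844] yaw 63.76750085756693 z [-6.65979390e-05 -5.42249444e-06 -9.99999998e-01] [-0.03909886  0.49691092  0.36399809] [-0.04053356 -0.05702789 -0.00184927] 0.015059226794389886
```

View pics/w7.png

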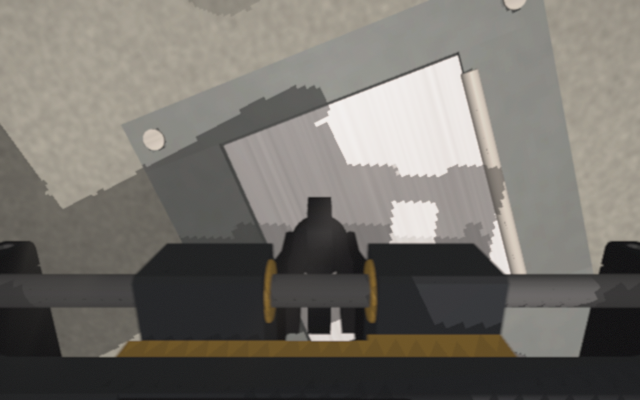

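The opening was 15.1 mm against the 10 mm plate, so the fingers may still be closing. I'll wait a bit.

{"op": "drive_tool", "data": {"plan": [[[0,0,0,0,0,0],[0,0,0,0,0,0],[0,0,0,0,0,0],[0,0,0,0,0,0]]]}}

```text
time: 14.38
position: [0.5539, 0.1317, 0.2647]
tool_rot: [0.849, 0.528, -0.0, -0.0]
ft_force: [-0.7, 1.5, 0.8]
grip_width: 0.0099
```

The opening is now 9.9 mm, so the plate is held. Turning clockwise.

{"op": "drive_tool", "data": {"plan": [[[0,0,0,0,0,-0.6],[0,0,0,0,0,-0.7],[0,0,0,0,0,-0.7],[0,0,0,0,0,-0.7],[0,0,0,0,0,-0.7],[0,0,0,0,0,-0.7],[0,0,0,0,0,-0.7],[0,0,0,0,0,-0.7]]]}}

```text
time: 15.38
position: [0.5537, 0.1318, 0.2647]
tool_rot: [0.964, 0.264, -0.001, -0.0]
ft_force: [-1.9, 2.0, 1.1]
grip_width: 0.01
```

{"op": "drive_tool", "data": {"plan": [[[0,0,0,0,0,-0.8],[0,0,0,0,0,-0.8],[0,0,0,0,0,-0.8],[0,0,0,0,0,-0.8],[0,0,0,0,0,-0.8],[0,0,0,0,0,-0.8],[0,0,0,0,0,-0.8],[0,0,0,0,0,0]]]}}

```text
time: 16.38
position: [0.5536, 0.1321, 0.2647]
tool_rot: [1.0, -0.024, -0.001, -0.0]
ft_force: [-2.2, 3.4, 1.9]
grip_width: 0.01
```

```bash
python3 look.py w8
```

```text
16.375 [0.5535891  0.13206245 0.2646764 ] yaw -2.794437345791302 z [-0.00135041  0.00101264 -0.99999858] [-2.24965944  3.42183958  1.90101231] [ 0.67108813  0.36576176 -0.02760393] 0.010044359395884103
```

View pics/w8.png

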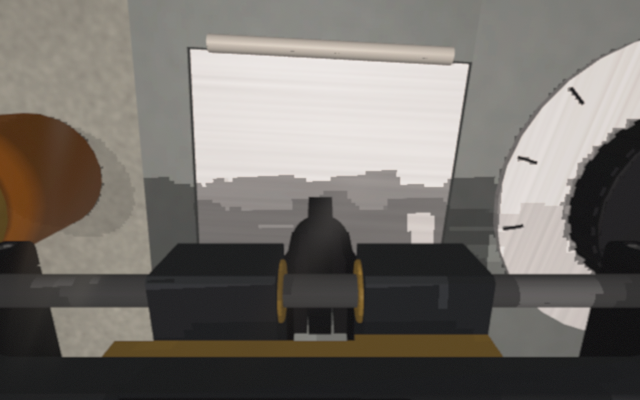

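Yaw is -2.8°, so a few more degrees are needed to reach the stop at about -5.6°.

{"op": "drive_tool", "data": {"plan": [[[0,0,0,0,0,-0.3],[0,0,0,0,0,-0.3],[0,0,0,0,0,-0.2],[0,0,0,0,0,0],[0,0,0,0,0,0]]]}}

```text
time: 17.05
position: [0.5536, 0.1322, 0.2647]
tool_rot: [0.998, -0.065, -0.001, -0.0]
ft_force: [-2.9, 4.9, 1.3]
grip_width: 0.0105
```

```bash
python3 look.py w9
```

```text
17.05 [0.55358154 0.1321645  0.26469485] yaw -7.479311576577686 z [-1.24778443e-03  5.34180220e-04 -9.99999079e-01] [-2.87133052  4.87765435  1.25964103] [0.909835   0.46272363 0.39396034] 0.010474424244752294
```

{"op": "drive_tool", "data": {"plan": [[[0,0,0,0,0,0],[0,0,0,0,0,0],[0,0,0,0,0,0],[0,0,0,0,0,0],[0,0,0,0,0,0],[0,0,0,0,0,0]]], "grip": 0}}

```text
time: 17.85
position: [0.5541, 0.1315, 0.2647]
tool_rot: [0.998, -0.067, 0.0, 0.0]
ft_force: [0.0, -0.3, 0.4]
grip_width: 0.062
```

{"op": "drive_tool", "data": {"plan": [[[0,0,0.8,0,0,0],[0,0,0.9,0,0,0],[0,0,0.9,0,0,0],[0,0,0.9,0,0,0],[0,0,0.9,0,0,0],[0,0,0.9,0,0,0],[0,0,0,0,0,0],[0,0,0,0,0,0]]]}}

```text
time: 18.85
position: [0.5536, 0.1316, 0.3965]
tool_rot: [0.998, -0.067, -0.001, 0.0]
ft_force: [-0.2, 0.3, 0.2]
grip_width: 0.0869
```

```bash
python3 look.py w10
```

```text
18.85 [0.55363935 0.13155623 0.39645179] yaw -7.629401135836243 z [-1.47818117e-03 -3.00989319e-05 -9.99998907e-01] [-0.18270302  0.27503141  0.17576818] [ 0.02741008  0.0795991  -0.05689869] 0.08693592274708395
```

View pics/w10.png

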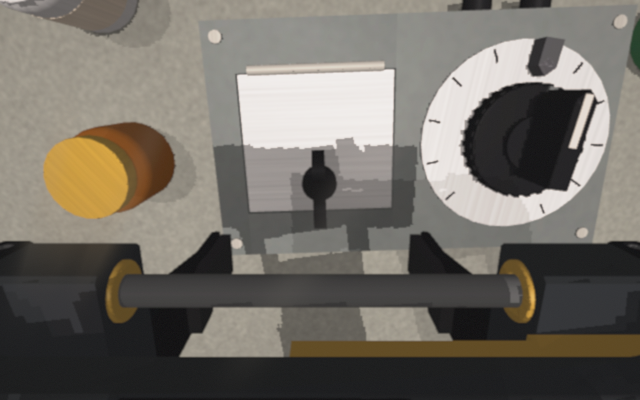

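The wing lies square to the hatch edge, and the stop torque of 0.39 N m was felt. Last check is from the fixed cameras.

{"op": "drive_tool", "data": {"plan": [[[-0.5,0.9,0.6,0,0,0],[-0.5,0.9,0.6,0,0,0],[-0.5,0.9,0.3,0,0,0],[-0.5,0.9,0,0,0,0],[-0.5,0.9,0,0,0,0],[-0.5,0.9,0,0,0,0],[-0.5,0.9,0,0,0,0],[0,0,0,0,0,0]]]}}

```text
time: 19.9
position: [0.4655, 0.2901, 0.4335]
tool_rot: [0.998, -0.065, -0.001, 0.001]
ft_force: [0.1, -0.8, 0.3]
grip_width: 0.087
```

```bash
python3 - <<'E'
from h import *
a=camera('top')[:,:,::-1];b=camera('scene')[:,:,::-1]
cv2.imwrite('pics/top1.png',a);cv2.imwrite('pics/scene1.png',b)
z=cv2.resize(a[120:260,190:440],None,fx=3,fy=3,interpolation=cv2.INTER_CUBIC);cv2.imwrite('pics/top1z.png',z)
E
```

```text
(no output)
```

View pics/top1z.png

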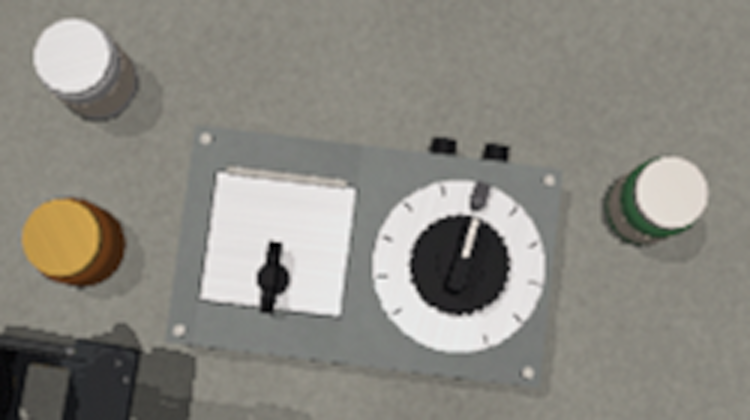

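View pics/scene1.png

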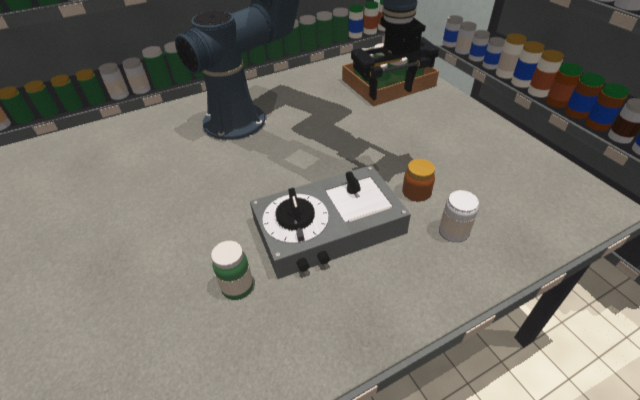

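```bash
python3 - <<'E'
from h import *
import pickle
o,im=pickle.load(open('w5.pkl','rb'));c=np.array([.5696,-.0342])
f=lambda P:np.array(P)/2.7+[199.7,39.7]
a=lambda p:np.degrees(np.arctan2(*(p[:2]-c)[::-1]))
print('ridge',a(ray(f([[346,268]]),.099,'wrist',o)[0]),'tab tip',a(ray(f([[331,226]]),.09,'wrist',o)[0]))
L=ray(f([[332,303],[331,437]]),.144,'wrist',o);print('line',np.degrees(np.arctan2(*(L[0]-L[1])[:2][::-1])))
x=robot.get_obs();print(x['time'],abs(x['joint_velocities']).max())
robot.hand_in()
E
```

```text
ridge -21.67683869547704 tab tip -15.535907718515968
line -15.774613858394915
20.0 0.01806615582001771
the job is handed in; nothing more can be done
```

The pointer knob now points at the tab, the hatch is latched, and I handed the job in at 20 s of the 48 s allowed.

- **Inner knob:** I pinched the bar 14 mm wide and turned it about 65° clockwise. After release, the nose line measured -15.8° against the tab at -15.5°, so it is off by about 0.2° (8° is allowed).
- **Outer knob:** The ridge measured -21.7° after the turn, against about -21 to -22° before, so it has not moved measurably. This was measured before the wing job, and nothing touched the dial after that. In the last top view the bar hides the ridge.
- **Wing knob:** I turned it clockwise onto its stop, where I felt about 0.39 N m. It was left square to the hatch's -x edge, and the hatch looks flat and shut. I judged the wing and the hatch by eye and by that torque, and did not measure their final angles.
- **Jars and can:** They look upright and where they started in the last pictures, though I compared them by eye only.
- **Arm:** It ended well clear of the box and touching nothing.

One disagreement came up: the first single-view estimates of the wing's centre differed by about 10 mm along the wings. Comparing the top and wrist views settled it at (0.554, 0.1315), and the grasp there went cleanly.

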